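Start the stirrer at the pointer's setting

ROBOT

A 6-joint arm with a two-finger parallel gripper is mounted at the origin on a cart in front of the work surface, level with it; the furniture and walls round the work are solid. World frame = base frame: x ahead of the robot, y to its left, z up, the work surface at z = 0. Lengths are in mm, angles in rad, forces in N, time in s.
With the tool pointing down it reaches from about 275 to 975 mm from the base axis. Payload 8.4 kg.
Tool frame: the origin (TCP) lies at the very end of the fingers, on their centre line; the grasp point (between the pads) lies 19 mm behind it (env.grip_point_offset is the distance from the TCP to the grasp point, in mm); z points along the fingers, y is the line along which they close (so a half turn about z gives the same grasp; the last joint's range is limited). The gripper opens to 92 mm and grips with 3 to 60 N. Pads are 20 mm wide; open, the fingers measure 128 mm over their backs; the gripper's body (75 mm by 189 mm) begins 69 mm behind the grasp point.
Start: joints at [-1.265, 0.353, 1.633, -0, 1.155, -0.002], TCP at [189.35, -595.629, 214.583] pointing down, gripper open.
Joint ranges: [-2.63, 2.63], [-0.92, 2.1], [0.06, 2.66], [-1.3, 4.44], [0, 2.69], [-3.02, 3.02]. Speed limits (rad/s): [2.22, 2.22, 2.79, 3.14, 3.14, 3.14].

INTERFACE

Orientations are given as a 3x3 rotation matrix whose columns are the frame's x, y, z axes.
In Python, from workcell import env gives the robot as it stands.
- The arm moves only by the tool move_arm, never from a script. Its arguments are lists of equal length, an entry for each row: "travel": the shift along the tool's x, y, z in mm, a list of three; "roll": the turn about the tool's z in degrees. A call has exactly 8 rows; each row is the pose to reach, as a shift and turn from the pose commanded when the call began, along the tool's axes at that moment; what a row does not reach only later rows make up. A row lasts 1/12 s, in which the tool goes at most 41.7 mm and 7.16 degrees, less where a joint would pass 70% of its speed; a pose out of reach is approached as far as the arm can. A call with a gripper value outside its range is refused whole. "gripper" is the finger opening in mm, from 0 to 91.9, set as the call begins (left out, the last holds). The fingers move at their own pace and stop on an object; the grip force is fixed at half the most. Time passes only in rows, so rows that repeat a pose let the fingers close, or fill a call up. It gives the time, the measured TCP pose, the force, the opening and the grip force at its end, in the units of the state.
- env.sense(): the state, without advancing time (a new reading comes with each control period).
- env.get_image(name): name is "side" or "top" or "wrist"; returns a dict with "frame" (400x640x3 uint8, red, green, blue), "fov_y" (degrees; the focal length in pixels is half the picture's height over the tangent of half this angle, whatever the lens; pixels are square), "cx", "cy" (the principal point, pixels), "dist" ([k1, k2, p1, p2, k3] as OpenCV has them; the pictures are not rectified), "eye" and "attitude" of the camera in the world; the wrist camera has in their place "hand_eye" (4x4, takes a point from camera to tool coordinates, whose origin is the TCP and whose axes are the flange's). Camera axes: x right, y down, z forward; pixel columns grow to the right and rows downward; lengths in mm; the calibration is good to about 2 mm. A picture is of the moment at which its call begins: read the wrist's pose just before it. There is no depth.
- env.job_done(): hands the job in; it is judged then, once.
The state is a dict: "time_s": time; "joint_pos": joint angles; "joint_vel": joint speeds; "joint_efforts": joint torques, N m; "tcp_pos": TCP position; "tcp_rot": TCP orientation; "force": force on the tool from outside, world axes, zero at the start; "wrist_torque": the same for the moment, N m; "grip_width": finger opening in mm; "finger_force": force on a finger pad.
Only numpy, scipy, OpenCV 4.12 (cv2) and the standard library are available. Lean on these libraries where they do the work, as an engineer would, in place of code of your own. Each camera call takes 0.05 s, during which the arm holds its last target. There are 200 camera calls.

TASK

Set the small empty beaker upright on the middle of the round steel plate on top of the stirrer, putting it down rather than dropping it, and let go. Then slide the black grip on the stirrer's sloping front panel along its track until its white line is lined up with the tip of the small steel pointer below the track, and let go. Leave the pointer and everything else on the bench where they are.

Things in the scene. Friction and masses are not known exactly. Their poses are not given: they have to be found in the camera images.
- stirrer: White bench stirrer, fixed, 160 (x) x 180 (y) x 183 mm high; origin at the centre of its underside, z up, its -x side is the front (towards the robot), +y its left-hand side as seen from the robot. C-shaped from the side: a low foot with a sloping front panel, a column at the back (x 16 to 74 mm) and a flat deck over all (x -66 to +75 mm, underside z 166, top z 178 mm).
- panel_mid (a point): Middle of the sloping front panel's face, at [-0.0498, 0, 0.0458] in the stirrer's frame. Axes: x up the slope (face 85 mm long), y along the track (face 180 mm wide), z out of the face; the face slopes 34 deg from horizontal, rising to the back. The grip's track runs along y through this point.
- deck_edge (a point): Middle of the deck's lower front edge, at [-0.066, 0, 0.166] in the stirrer's frame. It overhangs the grip by about 0.1 m, so the panel is reached from the front with the tool tilted, about 28 to 45 deg from vertical, roughly square to the panel.
- plate_top (a point): Centre of the upper face of the round steel plate (116 mm across, 5 mm thick) on the deck, at [0.004, 0, 0.183] in the stirrer's frame; axes as the stirrer's.
- fader_grip (a point): Point inside the black sliding grip, 22 mm out from the panel face, 8 mm below the grip's outer end. The grip is a block 12 mm wide along the track, 22 mm up the slope, standing 4 to 30 mm off the panel, with a white line across its middle. Axes as panel_mid's. Nothing stands beside it along the track.
- pointer_tip (a point): Tip of the steel pointer, an arrow-shaped tab 10 mm wide standing 2 to 7 mm off the panel, in a slot of its own 27 mm down the slope from the track; the tip points up the slope, 19 mm short of the track's middle line. Axes as panel_mid's. The grip is set when fader_grip and pointer_tip have the same y.
- fader (a joint): Setting of the grip along its track, m, 0 to 0.100, 0 at the -y end, growing towards the stirrer's +y. Stays where it is left; about 1.5 N to move.
- pointer (a joint): Setting of the pointer on the same scale as fader, m; stiff (12 N). It shows the wanted setting and must not be moved.
- beaker: The small empty glass beaker, 53 mm across, 64 mm high, walls 2 to 3 mm, about 80 g; origin at the centre of its underside, z up. Stands on the table to the left of the stirrer.
- petri_dish: Closed petri dish, 91 mm across, 16 mm high, lying on the table in front of the stirrer; origin at the centre of its underside. Bystander.
- tape: Roll of tape lying flat, 96 mm across, 25 mm high; origin at the centre of its underside. Bystander.
- dropper: Small amber dropper bottle, 37 mm across, 102 mm high, behind the beaker; origin at the centre of its underside. Bystander.
- tall_beaker: Larger glass beaker with a stirring rod in it, 74 x 85 mm, 158 mm high with the rod, to the right of the stirrer; origin at its underside. Bystander.
- marker: White marker pen with a black cap, 135 mm long, 16 mm thick, lying near the table's edge; origin at its middle, underside. Bystander.
Not all that is in view belongs to the job. Leave any turquoise look-alike of the beaker alone.

How it is judged:
By the outcome, as a careful person would: the job done as asked, in the order asked, and still so for the second after the job is handed in, with the robot touching nothing.
It also fails if it takes over 54 s, if anything falls off the work surface, if the arm or the gripper's body presses on something with over 40 N, if the wrist force passes 120 N, or if a joint passes its speed limit or range.

## Working session

There is one attempt and no reset: what is moved stays moved. The work goes in short steps, Python scripts to look and compute and a tool call to move; the robot and the scene stay as the last step left them, time stands still between calls to the robot, and variables do not carry over. Pictures are saved under pics/ and viewed, at most 10 in all, crops included, and the job is handed in when it is done.

Besides the shell and the picture viewer there is one more tool, called in YAML: its name, and indented under it one key for each argument. move_arm: Moves the arm, as the interface text tells. Its arguments: {"type":"object","properties":{"travel":{"type":"array"},"roll":{"type":"array"},"gripper":{"type":"number"}},"required":["travel","roll"]}

```bash
mkdir -p pics
cat > h.py <<'E'
import numpy as np, cv2
from workcell import env
def cam(name, save=None):
    s=env.sense(); d=env.get_image(name)
    f=200/np.tan(np.radians(d['fov_y'])/2)
    K=np.array([[f,0,d['cx']],[0,f,d['cy']],[0,0,1]])
    if 'eye' in d: R=np.array(d['attitude']).reshape(3,3); e=np.array(d['eye'])
    else:
        T=np.array(d['hand_eye']); Rt=np.array(s['tcp_rot']); R=Rt@T[:3,:3]; e=Rt@T[:3,3]+np.array(s['tcp_pos'])
    if save: cv2.imwrite('pics/'+save+'.png',cv2.cvtColor(d['frame'],cv2.COLOR_RGB2BGR))
    return dict(im=d['frame'],K=K,D=np.array(d['dist'],float),R=R,e=e)
def ray(c,uv):
    p=cv2.undistortPoints(np.array(uv,float).reshape(-1,1,2),c['K'],c['D']).reshape(-1,2)
    return np.c_[p,np.ones(len(p))]@c['R'].T
def onz(c,uv,z):
    r=ray(c,uv); return c['e']+r*((z-c['e'][2])/r[:,2])[:,None]
def proj(c,P):
    Rw=c['R'].T; return cv2.projectPoints(np.array(P,float).reshape(-1,1,3),cv2.Rodrigues(Rw)[0],-Rw@c['e'],c['K'],c['D'])[0].reshape(-1,2)
def tri(c1,u1,c2,u2):
    A=np.zeros((3,3));b=np.zeros(3)
    for c,u in((c1,u1),(c2,u2)):
        r=ray(c,[u])[0]; r/=np.linalg.norm(r); M=np.eye(3)-np.outer(r,r); A+=M; b+=M@c['e']
    return np.linalg.solve(A,b)
E
python3 - <<'E'
from h import *
import pickle
C={n:cam(n,n+'0') for n in('side','top')}
pickle.dump(C,open('c0.pkl','wb'))
for n in C: print(n,C[n]['e'],C[n]['R'].round(3).tolist(),C[n]['K'][0,0])
print(env.grip_point_offset,env.sense()['tcp_rot'])
d=env.get_image('wrist');print(d['hand_eye'],d['fov_y'])
E
```

```text
side [1075.77307209 -565.54187947  775.83492363] [[0.545, 0.587, -0.599], [0.839, -0.367, 0.403], [0.017, -0.721, -0.692]] 431.7680274778408
top [ 394.19192674 -221.46133511 1131.9736151 ] [[-0.013, -0.994, 0.112], [-1.0, 0.015, 0.017], [-0.019, -0.112, -0.994]] 386.8712130448522
18.700000000000003 [[ 9.52988791e-01  3.03005283e-01 -4.03489797e-04]
 [ 3.03005551e-01 -9.52988020e-01  1.21207849e-03]
 [-1.72547576e-05 -1.27735686e-03 -9.99999184e-01]]
[[-1.30427414e-03 -9.70453734e-01 -2.41283753e-01  6.68976735e+01]
 [ 9.99999079e-01 -1.17531116e-03 -6.78403875e-04  4.03743756e-01]
 [ 3.74776085e-04 -2.41284415e-01  9.70454373e-01 -1.70919167e+02]
 [ 0.00000000e+00  0.00000000e+00  0.00000000e+00  1.00000000e+00]] 60.342327225420505
```

View pics/side0.png

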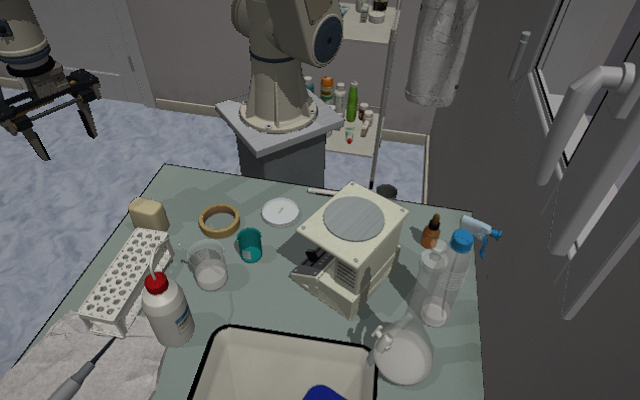

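View pics/top0.png

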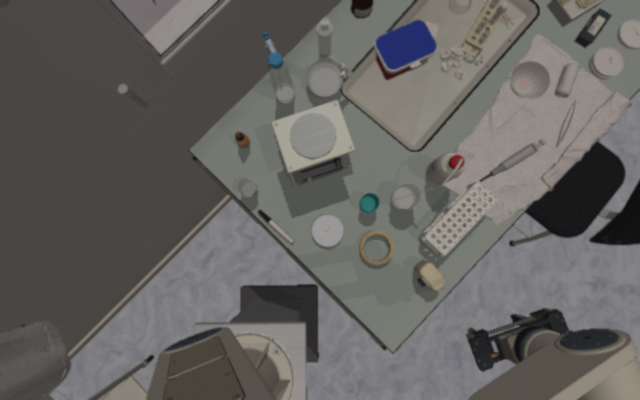

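Side view: the stirrer plate is at (354,218), with the turquoise decoy at (249,245). Top view: the plate is at (313,135), the beaker at (249,187), the dropper at (242,140) and the decoy at (369,203). The marker runs (262,212)-(292,242), and the panel is at about (322,168).

Run:
```python
from h import *
import pickle
C=pickle.load(open('c0.pkl','rb'));t=C['top'];s=C['side']
bgr=t['im'][:,:,::-1]
a=cv2.resize(bgr[90:240,220:370],(600,600),interpolation=cv2.INTER_CUBIC)
cv2.imwrite('pics/crop0.png',a)
for n,uv,z in(('plate',(313,135),183),('dk',(275,120),178),('dk',(345,103),178),('dk',(354,150),178),('dk',(286,168),178),('beaker',(249,187),64),('beaker0',(249,187),0),('dropper',(242,140),90),('petri',(327,231),16)):
    print(n,onz(t,[uv],z).round(0))
print(onz(s,[(354,218)],183))
```

```text
plate [[ 647. -195.  183.]]
dk [[689. -99. 178.]]
dk [[ 730. -277.  178.]]
dk [[ 608. -297.  178.]]
dk [[ 565. -126.  178.]]
beaker [[534. -11.  64.]]
beaker0 [[542.   1.   0.]]
dropper [[661.   4.  90.]]
petri [[ 409. -227.   16.]]
[[ 649.98977312 -191.19496768  183.        ]]
```

View pics/crop0.png

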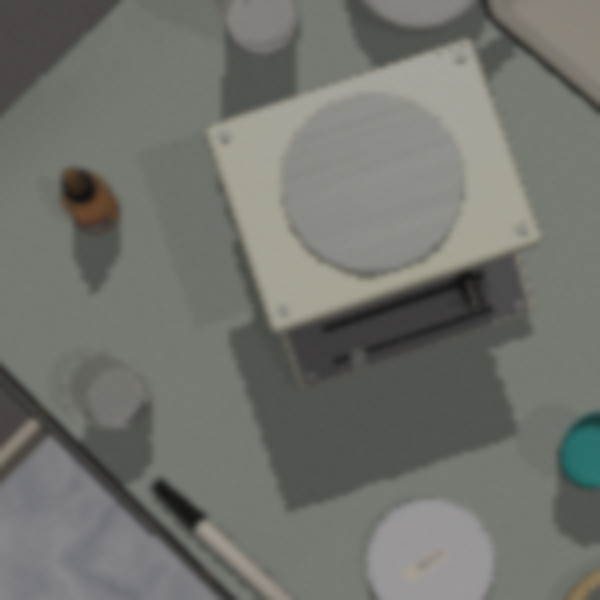

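move_arm:
  travel:
    - [29,-26,0]
    - [59,-53,0]
    - [89,-80,0]
    - [119,-107,0]
    - [149,-134,0]
    - [178,-160,0]
    - [208,-187,0]
    - [238,-214,0]
  roll: [0,0,0,0,0,0,0,0]
  gripper: 91

```text
time_s: 0.82
tcp_pos: [351.8, -317.8, 214.6]
tcp_rot: [[0.953, 0.303, 0.0], [0.303, -0.953, -0.0], [0.0, 0.0, -1.0]]
force: [0.5, -0.5, -0.6]
grip_width: 90.7
finger_force: 0.0
```

move_arm:
  travel:
    - [29,-26,0]
    - [59,-53,0]
    - [89,-80,0]
    - [119,-107,0]
    - [149,-134,0]
    - [178,-160,0]
    - [208,-187,0]
    - [238,-214,0]
  roll: [0,0,0,0,0,0,0,0]

```text
time_s: 1.48
tcp_pos: [513.9, -41.5, 214.6]
tcp_rot: [[0.953, 0.303, 0.0], [0.303, -0.953, -0.0], [0.0, 0.0, -1.0]]
force: [0.3, -1.1, -0.7]
grip_width: 91.3
finger_force: 0.0
```

Run:
```python
from h import *
import pickle
w=cam('wrist','w1');pickle.dump(w,open('w1.pkl','wb'))
print(env.sense()['tcp_pos'],env.sense()['time_s'],env.sense()['joint_pos'],w['e'],proj(w,[[540,0,64],[542,1,0]]))
```

```text
[517.3948214  -36.45372153 214.82882858] 1.5333 [-0.07539565  0.1857142   1.86013422  0.00351615  1.09306621  1.18458689] [577.71397711 -21.63398672 385.52165889] [[283.18634747 150.45267151]
 [288.45079224 143.12173088]]
```

View pics/w1.png

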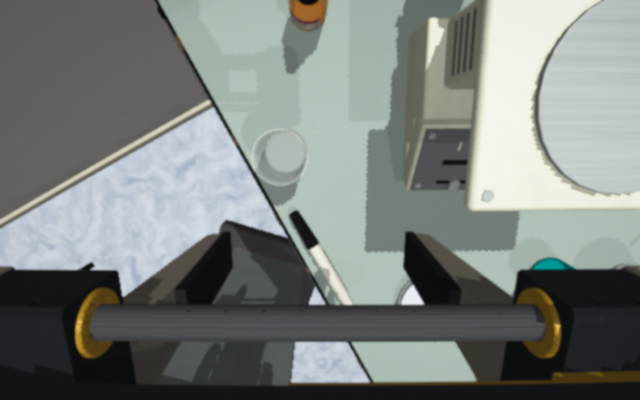

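Wrist view: the beaker's rim is centred at (279,157) with a radius of about 29 px, and its base is near (285,151). The marker cap tip at (296,213) and the dropper at (308,10) are clear of the fingers.

Run:
```python
from h import *
import pickle
w=pickle.load(open('w1.pkl','rb'));t=pickle.load(open('c0.pkl','rb'))['top']
print(onz(w,[(279,157),(251,157),(308,157),(279,128),(279,186)],64).round(1), onz(w,[(285,151)],3).round(1))
print('top',onz(t,[(241,186.5)],64),onz(t,[(248.75,188.75)],3))
s=env.sense();R=np.array(s['tcp_rot']);p=np.array(s['tcp_pos'])
for P in(onz(w,[(279,157)],64)[0],onz(w,[(285,151)],3)[0]): print(R.T@(P-p))
# plate from top: grey disc in crop
c=t['im'][90:190,260:370].astype(int)
hsv=cv2.cvtColor(t['im'],cv2.COLOR_RGB2HSV)
print(hsv[135,313],hsv[112,285],hsv[160,295])
g=t['im'].astype(int);sat=(g.max(2)-g.min(2));m=((sat<14)&(g.max(2)>100)).astype(np.uint8);m[:,:280]=0;m[:,345:]=0;m[:105]=0;m[165:]=0
m=cv2.morphologyEx(m,cv2.MORPH_OPEN,np.ones((5,5)))
k=max(cv2.findContours(m,0,1)[0],key=cv2.contourArea);e=cv2.fitEllipse(k);print(e,onz(t,[e[0]],183))
```

```text
[[533.    2.   64. ]
 [525.1  27.   64. ]
 [541.2 -23.8  64. ]
 [558.4   9.4  64. ]
 [506.5  -5.6  64. ]] [[532.9   2.    3. ]]
top [[535.24388563  11.15969292  64.        ]] [[536.26749998   1.46241833   3.        ]]
[ 26.02061913 -31.62495136 150.98497396]
[ 25.67687069 -31.54387105 211.98408052]
[ 30   5 142] [48 15 84] [ 26  23 166]
((313.7645263671875, 128.8115234375), (52.12232971191406, 58.505828857421875), 27.26250648498535) [[ 663.0993373  -197.02260616  183.        ]]
```

move_arm:
  travel:
    - [16,-19,0]
    - [33,-37,5]
    - [33,-37,40]
    - [33,-37,75]
    - [33,-37,110]
    - [33,-37,140]
    - [33,-37,165]
    - [33,-37,180]
  roll: [0,0,0,0,0,0,0,0]

```text
time_s: 2.2
tcp_pos: [531.7, 1.7, 31.7]
tcp_rot: [[0.953, 0.303, -0.004], [0.303, -0.953, 0.0], [-0.004, -0.001, -1.0]]
force: [-0.6, -0.1, 0.4]
grip_width: 90.9
finger_force: 0.0
```

move_arm:
  travel:
    - [0,0,7]
    - [0,0,12]
    - [0,0,14]
    - [0,0,14]
    - [0,0,14]
    - [0,0,14]
    - [0,0,14]
    - [0,0,14]
  roll: [0,0,0,0,0,0,0,0]

```text
time_s: 2.87
tcp_pos: [533.9, 1.7, 21.2]
tcp_rot: [[0.953, 0.303, 0.001], [0.303, -0.953, 0.0], [0.001, 0.0, -1.0]]
force: [-0.2, 0.6, -0.0]
grip_width: 90.8
finger_force: 0.0
```

Run:
```python
from h import *
w=cam('wrist','w2');t=cam('top')
print(env.sense()['tcp_pos'],env.sense()['force'])
```

```text
[533.71975879   1.71067176  20.92573774] [ 0.32988742 -0.59029313 -1.10403928]
```

View pics/w2.png

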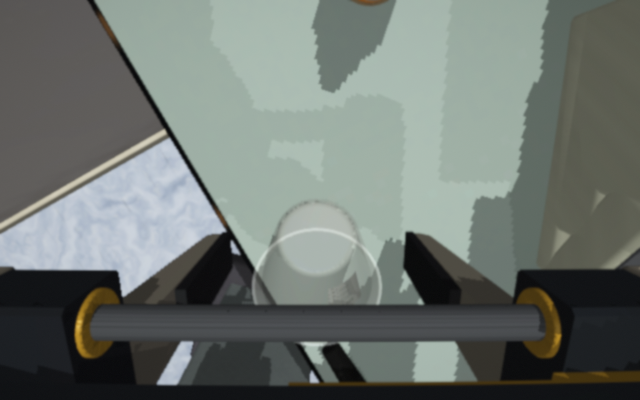

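The beaker is centred between the pads (rim centre about 317, pad midline about 319), so I'm closing the gripper and lifting.

move_arm:
  travel:
    - [0,0,0]
    - [0,0,0]
    - [0,0,0]
    - [0,0,0]
    - [0,0,0]
    - [0,0,0]
    - [0,0,0]
    - [0,0,0]
  roll: [0,0,0,0,0,0,0,0]
  gripper: 40

```text
time_s: 3.63
tcp_pos: [533.5, 1.7, 20.5]
tcp_rot: [[0.953, 0.303, -0.0], [0.303, -0.953, 0.0], [-0.0, -0.0, -1.0]]
force: [0.2, -0.6, -1.2]
grip_width: 51.3
finger_force: 30.0
```

move_arm:
  travel:
    - [0,0,0]
    - [0,0,-10]
    - [0,0,-35]
    - [0,0,-70]
    - [0,0,-110]
    - [0,0,-150]
    - [0,0,-185]
    - [0,0,-210]
  roll: [0,0,0,0,0,0,0,0]

```text
time_s: 4.3
tcp_pos: [534.3, 1.7, 235.0]
tcp_rot: [[0.953, 0.303, 0.004], [0.303, -0.953, -0.0], [0.004, 0.001, -1.0]]
force: [0.8, -0.3, -1.3]
grip_width: 50.9
finger_force: 30.0
```

Run:
```python
from h import *
import pickle
w=cam('wrist','w3');t=cam('top','top3');s=cam('side','side3');pickle.dump((w,t,s),open('c3.pkl','wb'))
p=env.sense();print(p['tcp_pos'],p['grip_width'],p['finger_force'],p['time_s'])
a=w['im'][:,:,::-1]; b=cv2.resize(t['im'][85:205,220:370,::-1],(640,512)); 
cv2.imwrite('pics/c3.png',np.vstack([cv2.resize(a,(480,300)),cv2.resize(t['im'][105:180,270:370,::-1],(480,300),interpolation=cv2.INTER_CUBIC)]))
```

```text
[534.70095573   1.70690082 233.2877261 ] 51.302442576653924 29.999891720858614 4.45
```

View pics/c3.png

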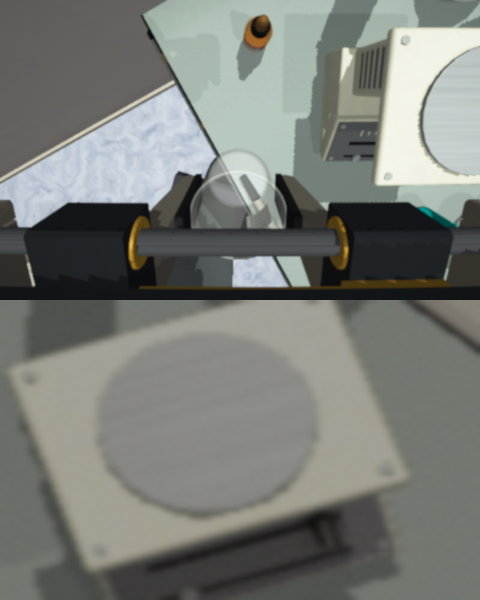

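The beaker is held (51.3 mm). In the top view the plate spans (290–336, 124.5–159) at the raw pixel scale, centred near (313.2,136).

move_arm:
  travel:
    - [5,20,0]
    - [11,50,0]
    - [20,88,0]
    - [28,125,0]
    - [36,163,0]
    - [43,195,0]
    - [47,213,0]
    - [49,221,0]
  roll: [0,0,0,0,0,0,0,0]

```text
time_s: 5.12
tcp_pos: [647.0, -196.4, 228.2]
tcp_rot: [[0.954, 0.301, -0.003], [0.301, -0.954, 0.0], [-0.003, -0.001, -1.0]]
force: [-1.1, -0.4, -1.5]
grip_width: 51.1
finger_force: 30.0
```

move_arm:
  travel:
    - [0,0,0]
    - [0,0,0]
    - [0,0,0]
    - [0,0,0]
    - [0,0,0]
    - [0,0,0]
    - [0,0,0]
    - [0,0,0]
  roll: [0,0,0,0,0,0,0,0]

```text
time_s: 5.78
tcp_pos: [647.2, -193.7, 230.8]
tcp_rot: [[0.953, 0.303, 0.0], [0.303, -0.953, -0.0], [0.0, 0.0, -1.0]]
force: [0.1, -0.7, -0.9]
grip_width: 51.3
finger_force: 30.0
```

Run:
```python
from h import *
import pickle
w=cam('wrist','w4');pickle.dump(w,open('w4.pkl','wb'))
p=env.sense();print(p['tcp_pos'],p['grip_width'],p['time_s'])
c0=pickle.load(open('c0.pkl','rb'))
print(onz(c0['top'],[(313.2,136)],183), onz(w,[(320,200)],183))
```

```text
[ 647.20803    -193.86247258  230.74620127] 50.93085969716414 5.8333
[[ 644.63515618 -195.39323466  183.        ]] [[ 661.773818   -191.02157142  183.        ]]
```

View pics/w4.png

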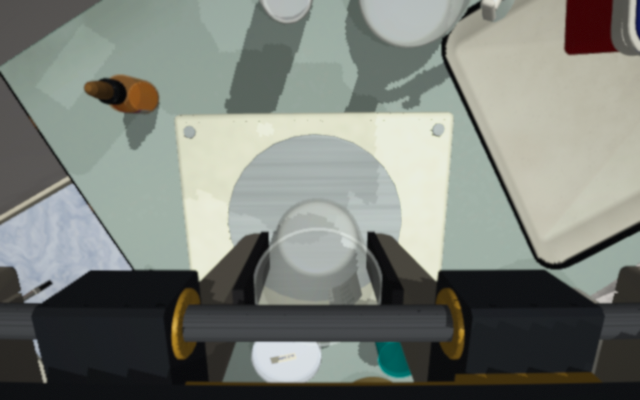

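Wrist view: plate edges are at (228,217) and (401,217), with its back at (315,134). The deck's back corners are at (177,117) and (452,114), and the beaker is centred at about 317.

Run:
```python
from h import *
import pickle
w=pickle.load(open('w4.pkl','rb'))
P=onz(w,[(228,217),(401,217),(315,134)],183);print(P.round(1),np.linalg.norm(P[0]-P[1]))
A=np.c_[2*P[:,:2],np.ones(3)];c=np.linalg.solve(A,(P[:,:2]**2).sum(1));r=np.sqrt(c[2]+c[0]**2+c[1]**2);print('circle',c[:2],r)
Q=onz(w,[(177,117),(452,114)],178);d=(Q[0]-Q[1]);print(Q.round(1),np.linalg.norm(d),np.degrees(np.arctan2(-d[0],d[1])))
# centre from back edge mid: stirrer (75,0)
y=d/np.linalg.norm(d);x=np.array([y[1],-y[0],0]);print('plate from deck',Q.mean(0)-x*71)
```

```text
[[ 632.3 -136.4  183. ]
 [ 667.  -245.7  183. ]
 [ 701.2 -175.2  183. ]] 114.65540528097256
circle [ 646.32095255 -192.10733548] 57.43324917785015
[[ 684.8  -88.5  178. ]
 [ 739.2 -254.   178. ]] 174.21833029308414 18.182967881095404
plate from deck [ 644.54778535 -193.44016392  178.        ]
```

move_arm:
  travel:
    - [-1,0,5]
    - [-1,0,12]
    - [-1,0,18]
    - [-1,0,22]
    - [-1,0,24]
    - [-1,0,25]
    - [-1,0,26]
    - [-1,0,26]
  roll: [0,0,0,0,0,0,0,0]

```text
time_s: 6.5
tcp_pos: [646.3, -194.4, 204.5]
tcp_rot: [[0.953, 0.303, 0.0], [0.303, -0.953, 0.0], [0.0, 0.0, -1.0]]
force: [-0.3, -0.6, -1.0]
grip_width: 51.0
finger_force: 30.0
```

move_arm:
  travel:
    - [0,0,0]
    - [0,0,0.5]
    - [0,0,1]
    - [0,0,1]
    - [0,0,1.5]
    - [0,0,1.5]
    - [0,0,1.5]
    - [0,0,1.5]
  roll: [0,0,0,0,0,0,0,0]

```text
time_s: 7.17
tcp_pos: [646.4, -194.3, 203.5]
tcp_rot: [[0.953, 0.303, 0.0], [0.303, -0.953, -0.0], [0.0, 0.0, -1.0]]
force: [-0.8, 1.0, 3.8]
grip_width: 51.4
finger_force: 30.0
```

Touching down (force +5 N). Release and retreat.

move_arm:
  travel:
    - [0,0,0]
    - [0,0,0]
    - [0,0,0]
    - [0,0,0]
    - [0,0,0]
    - [0,0,0]
    - [0,0,0]
    - [0,0,0]
  roll: [0,0,0,0,0,0,0,0]
  gripper: 91

```text
time_s: 7.83
tcp_pos: [646.2, -194.4, 203.0]
tcp_rot: [[0.953, 0.303, -0.0], [0.303, -0.953, -0.0], [-0.0, -0.0, -1.0]]
force: [-0.4, 0.3, -0.3]
grip_width: 91.3
finger_force: 0.0
```

move_arm:
  travel:
    - [0,0,-5]
    - [0,0,-15]
    - [0,0,-35]
    - [0,0,-65]
    - [0,0,-100]
    - [0,0,-130]
    - [0,0,-150]
    - [0,0,-155]
  roll: [0,0,0,0,0,0,0,0]

```text
time_s: 8.5
tcp_pos: [647.7, -194.8, 363.9]
tcp_rot: [[0.953, 0.303, 0.007], [0.303, -0.953, -0.002], [0.006, 0.004, -1.0]]
force: [0.1, 0.4, 0.0]
grip_width: 90.8
finger_force: 0.0
```

move_arm:
  travel:
    - [-12,0,-39]
    - [-24,0,-78]
    - [-36,0,-117]
    - [-48,0,-156]
    - [-60,0,-195]
    - [-72,0,-234]
    - [-84,0,-273]
    - [-96,0,-312]
  roll: [0,0,0,0,0,0,0,0]

```text
time_s: 9.17
tcp_pos: [553.7, -223.3, 671.5]
tcp_rot: [[0.953, 0.303, -0.0], [0.303, -0.953, 0.0], [-0.0, -0.0, -1.0]]
force: [0.7, -1.0, 0.1]
grip_width: 90.8
finger_force: 0.0
```

Run:
```python
from h import *
import pickle
t=cam('top','top5');pickle.dump(t,open('t5.pkl','wb'))
p=env.sense();print(p['tcp_pos'],p['joint_pos'],p['time_s'])
```

```text
[ 551.81206377 -223.80449406  679.85513463] [-3.87465472e-01  2.36898492e-01  8.17903134e-01 -6.85715172e-04
  2.07751126e+00  8.76065759e-01] 9.2167
```

move_arm:
  travel:
    - [0,0,-39]
    - [0,0,-78]
    - [0,0,-117]
    - [0,0,-156]
    - [0,0,-195]
    - [0,0,-234]
    - [0,0,-273]
    - [0,0,-312]
  roll: [0,0,0,0,0,0,0,0]

```text
time_s: 9.88
tcp_pos: [460.2, -185.3, 870.3]
tcp_rot: [[0.953, 0.303, -0.015], [0.303, -0.953, 0.006], [-0.012, -0.01, -1.0]]
force: [-0.4, 0.6, 0.2]
grip_width: 91.3
finger_force: 0.0
```

Run:
```python
from h import *
p=env.sense();print(p['tcp_pos'],p['joint_pos'],p['time_s'],np.array(p['tcp_rot']).round(3).tolist())
```

```text
[ 460.18980939 -185.3265995   870.27331634] [-3.85936979e-01  4.10057459e-01  5.84436937e-02  2.09559541e-04
  2.68915825e+00  8.77259173e-01] 9.8833 [[0.953, 0.303, -0.015], [0.303, -0.953, 0.006], [-0.012, -0.01, -1.0]]
```

move_arm:
  travel:
    - [-40,0,0]
    - [-80,0,0]
    - [-120,0,0]
    - [-160,0,0]
    - [-200,0,0]
    - [-240,0,0]
    - [-280,0,0]
    - [-280,0,0]
  roll: [0,0,0,0,0,0,0,0]

```text
time_s: 10.55
tcp_pos: [188.8, -269.9, 874.5]
tcp_rot: [[0.955, 0.296, -0.016], [0.296, -0.955, 0.003], [-0.014, -0.008, -1.0]]
force: [-0.6, 0.3, 0.1]
grip_width: 90.9
finger_force: 0.0
```

Run:
```python
from h import *
p=env.sense();print(p['tcp_pos'],p['joint_pos'],p['time_s'],np.array(p['tcp_rot']).round(3).tolist())
```

```text
[ 188.75673765 -269.90998278  874.53138642] [-0.95292025  0.00488315  0.60466972 -0.01979834  2.54411285  0.30111497] 10.55 [[0.955, 0.296, -0.016], [0.296, -0.955, 0.003], [-0.014, -0.008, -1.0]]
```

```bash
cat > fk.py <<'E'
import numpy as np
from scipy.optimize import least_squares
D=[(.353,1.633,1.155,np.hypot(189.35,595.63),214.6),(.1857,1.8601,1.0931,np.hypot(517.39,36.45),214.83),(.2369,.8179,2.0775,np.hypot(551.8,223.8),679.86),(.41006,.05844,2.68916,np.hypot(460.19,185.33),870.27),(.00488,.60467,2.5441,np.hypot(188.76,269.91),874.53)]
def fk(p,q2,q3,q5):
    r0,z0,L,A,B,d=p;s=q2+q3;T=s+q5
    return r0+L*np.sin(q2)+A*np.sin(s)+B*np.cos(s)+d*np.sin(T), z0+L*np.cos(q2)+A*np.cos(s)-B*np.sin(s)+d*np.cos(T)
P=least_squares(lambda p:np.ravel([np.array(fk(p,*x[:3]))-x[3:] for x in D]),[100,400,450,400,0,250],x_scale=100)
p=P.x
if __name__=='__main__': 
    print(p.round(1),P.fun.round(1))
    for r,z in((330,874),(400,900),(400,1000),(500,900),(500,1000),(600,900),(330,1000)):
        for w in(100,300,1000):
            f=lambda q:np.r_[np.array(fk(p,*q))-(r,z),w*(q.sum()-np.pi)]
            s=least_squares(f,[.2,.5,2.4],bounds=([-.92,.06,0],[2.1,2.66,2.69]));e=f(s.x)
            print(r,z,w,s.x.round(2),e[:2].round(0),'tilt',np.degrees(e[2]/w).round(1))
E
python3 fk.py
python3 - <<'E'
from h import *
import pickle
print(onz(pickle.load(open('c0.pkl','rb'))['top'],[(230,200),(40,350)],-800))
E
```

```text
[-1.000e-01  2.959e+02  5.679e+02  4.943e+02  5.860e+01  3.610e+02] [ 0.1  0.1 -0.1 -0.1 -0.  -0.  -0.   0.   0.  -0. ]
330 874 100 [-0.    0.61  2.53] [0. 0.] tilt 0.0
330 874 300 [-0.    0.61  2.53] [-0. -0.] tilt -0.0
330 874 1000 [-0.    0.61  2.53] [-0. -0.] tilt -0.0
400 900 100 [0.21 0.28 2.65] [ 0. -0.] tilt 0.0
400 900 300 [0.21 0.28 2.65] [ 0. -0.] tilt 0.0
400 900 1000 [0.21 0.28 2.65] [ 0. -0.] tilt 0.0
400 1000 100 [0.17 0.06 2.55] [ -4. -16.] tilt -20.2
400 1000 300 [0.23 0.08 2.69] [-13. -55.] tilt -8.2
400 1000 1000 [0.2  0.23 2.69] [-17. -84.] tilt -1.2
500 900 100 [0.36 0.06 2.61] [-2. -5.] tilt -6.3
500 900 300 [0.38 0.06 2.66] [ -9. -17.] tilt -2.1
500 900 1000 [0.39 0.06 2.68] [-11. -22.] tilt -0.2
500 1000 100 [0.23 0.06 2.38] [ -6. -17.] tilt -26.9
500 1000 300 [0.31 0.06 2.59] [-32. -77.] tilt -10.4
500 1000 1000 [0.35 0.08 2.69] [ -39. -106.] tilt -1.5
600 900 100 [0.4  0.06 2.4 ] [ -5. -10.] tilt -16.4
600 900 300 [0.44 0.06 2.52] [-25. -44.] tilt -6.9
600 900 1000 [0.47 0.06 2.6 ] [-38. -62.] tilt -0.8
330 1000 100 [0.14 0.06 2.68] [ -3. -16.] tilt -15.6
330 1000 300 [0.12 0.2  2.69] [ -6. -47.] tilt -7.5
330 1000 1000 [0.1  0.33 2.69] [ -7. -75.] tilt -1.1
[[ 581.6620901   254.19635466 -800.        ]
 [-131.90590161 1161.93176162 -800.        ]]
```

move_arm:
  travel:
    - [22,-23,0]
    - [48,-50,0]
    - [75,-80,5]
    - [102,-108,10]
    - [129,-137,15]
    - [156,-165,15]
    - [183,-194,15]
    - [210,-222,15]
  roll: [0,0,0,0,0,0,0,0]

```text
time_s: 11.22
tcp_pos: [326.8, 7.0, 857.7]
tcp_rot: [[0.953, 0.303, -0.017], [0.304, -0.953, 0.007], [-0.014, -0.012, -1.0]]
force: [0.8, -2.4, 0.4]
grip_width: 91.0
finger_force: 0.0
```

move_arm:
  travel:
    - [27,-28,0]
    - [54,-57,0]
    - [76,-82,0]
    - [88,-94,0]
    - [88,-94,-30]
    - [88,-94,-70]
    - [88,-94,-110]
    - [88,-94,-150]
  roll: [0,0,0,0,0,0,0,0]

```text
time_s: 11.88
tcp_pos: [371.3, 116.5, 912.6]
tcp_rot: [[0.953, 0.304, 0.01], [0.303, -0.953, 0.017], [0.015, -0.013, -1.0]]
force: [0.1, -0.4, -0.2]
grip_width: 91.1
finger_force: 0.0
```

Run:
```python
from h import *
p=env.sense();print(p['tcp_pos'],p['joint_pos'],p['time_s'],np.array(p['tcp_rot']).round(3).tolist())
```

```text
[371.25187724 116.5093802  912.62009083] [0.28814617 0.2153374  0.22212202 0.02996169 2.68929416 1.57763055] 11.8833 [[0.953, 0.304, 0.01], [0.303, -0.953, 0.017], [0.015, -0.013, -1.0]]
```

```bash
cat > sim.py <<'E'
from fk import *
def push(q,vr,vt,w=1000):
    T=q.sum();d=np.pi-T # outward tilt
    P=np.array(fk(p,*q))
    tx=np.array([np.cos(d),np.sin(d)]);tz=np.array([np.sin(d),-np.cos(d)])
    g=P+vr*tx+vt*tz
    f=lambda x:np.r_[np.array(fk(p,*x))-g,w*(x.sum()-T)]
    return least_squares(f,np.clip(q,[-.91,.061,.01],[2.09,2.65,2.685]),bounds=([-.92,.06,0],[2.1,2.66,2.69])).x
if __name__=='__main__':
  for a in(0,-20,-40,-60,20):
    q=np.array([.2153,.2221,2.6893]);o=[]
    for k in range(7):
        q=push(q,310*np.sin(np.radians(a)),-310*np.cos(np.radians(a)));o.append(np.degrees(np.pi-q.sum()).round(1))
    print(a,o,q.round(2),np.round(fk(p,*q)))
E
python3 sim.py
```

```text
0 [np.float64(4.9), np.float64(9.0), np.float64(13.1), np.float64(17.2), np.float64(21.3), np.float64(25.3), np.float64(29.4)] [-0.29  0.22  2.69] [  45. 1023.]
-20 [np.float64(4.7), np.float64(8.9), np.float64(13.1), np.float64(17.5), np.float64(21.9), np.float64(26.3), np.float64(30.7)] [-0.64  0.56  2.69] [-140.  937.]
-40 [np.float64(4.1), np.float64(8.0), np.float64(12.1), np.float64(16.4), np.float64(20.7), np.float64(25.0), np.float64(29.2)] [-0.92  0.86  2.69] [-246.  822.]
-60 [np.float64(3.1), np.float64(6.4), np.float64(10.2), np.float64(13.9), np.float64(17.2), np.float64(20.4), np.float64(23.6)] [-0.92  0.96  2.69] [-229.  801.]
20 [np.float64(4.7), np.float64(7.8), np.float64(10.7), np.float64(13.6), np.float64(16.6), np.float64(19.6), np.float64(22.6)] [0.03 0.06 2.65] [ 262. 1017.]
```

move_arm:
  travel:
    - [6,0,-40]
    - [12,0,-80]
    - [18,0,-120]
    - [24,0,-160]
    - [30,0,-200]
    - [36,0,-240]
    - [42,0,-280]
    - [48,0,-320]
  roll: [0,0,0,0,0,0,0,0]

```text
time_s: 12.55
tcp_pos: [363.3, 112.8, 920.8]
tcp_rot: [[0.952, 0.303, 0.034], [0.302, -0.953, 0.025], [0.04, -0.013, -0.999]]
force: [0.1, 0.5, 0.6]
grip_width: 90.8
finger_force: 0.0
```

```bash
cat > st.py <<'E'
from h import *
p=env.sense();R=np.array(p['tcp_rot']);print(p['tcp_pos'].round(1) if hasattr(p['tcp_pos'],'round') else p['tcp_pos'],np.round(p['joint_pos'],3),p['time_s'],R.round(3).tolist())
u=np.array([.953,.303,0]);v=np.array([.303,-.953,0]);print('tilt',np.degrees([np.arcsin(R[:,2]@u),np.arcsin(R[:,2]@v)]))
E
python3 st.py
```

```text
[363.3 112.8 920.8] [0.284 0.202 0.21  0.032 2.689 1.576] 12.55 [[0.952, 0.303, 0.034], [0.302, -0.953, 0.025], [0.04, -0.013, -0.999]]
tilt [ 2.3109308  -0.74812239]
```

move_arm:
  travel:
    - [100,0,-1500]
    - [100,0,-1500]
    - [100,0,-1500]
    - [100,0,-1500]
    - [100,0,-1500]
    - [100,0,-1500]
    - [100,0,-1500]
    - [100,0,-1500]
  roll: [0,0,0,0,0,0,0,0]

```text
time_s: 13.22
tcp_pos: [328.3, 100.7, 934.5]
tcp_rot: [[0.951, 0.303, 0.062], [0.301, -0.953, 0.033], [0.069, -0.013, -0.998]]
force: [0.4, 0.9, -0.2]
grip_width: 91.1
finger_force: 0.0
```

move_arm:
  travel:
    - [12,0,-40]
    - [24,0,-80]
    - [36,0,-120]
    - [48,0,-160]
    - [60,0,-200]
    - [72,0,-240]
    - [84,0,-280]
    - [96,0,-320]
  roll: [0,0,0,0,0,0,0,0]

```text
time_s: 13.88
tcp_pos: [342.5, 104.7, 939.0]
tcp_rot: [[0.949, 0.303, 0.088], [0.3, -0.953, 0.042], [0.096, -0.013, -0.995]]
force: [-0.2, 0.3, -0.3]
grip_width: 91.0
finger_force: 0.0
```

```bash
python3 st.py
```

```text
[342.5 104.7 939. ] [0.276 0.171 0.186 0.037 2.689 1.574] 13.8833 [[0.949, 0.303, 0.088], [0.3, -0.953, 0.042], [0.096, -0.013, -0.995]]
tilt [ 5.53188514 -0.76031223]
```

move_arm:
  travel:
    - [12,0,-40]
    - [24,0,-80]
    - [36,0,-120]
    - [48,0,-160]
    - [60,0,-200]
    - [72,0,-240]
    - [84,0,-280]
    - [96,0,-320]
  roll: [0,0,0,0,0,0,0,0]

```text
time_s: 14.55
tcp_pos: [347.8, 105.8, 944.7]
tcp_rot: [[0.946, 0.303, 0.114], [0.299, -0.953, 0.05], [0.123, -0.014, -0.992]]
force: [-0.4, -0.2, 0.4]
grip_width: 91.0
finger_force: 0.0
```

move_arm:
  travel:
    - [12,0,-40]
    - [24,0,-80]
    - [36,0,-120]
    - [48,0,-160]
    - [60,0,-200]
    - [72,0,-240]
    - [84,0,-280]
    - [96,0,-320]
  roll: [0,0,0,0,0,0,0,0]

```text
time_s: 15.22
tcp_pos: [347.2, 105.1, 951.2]
tcp_rot: [[0.943, 0.303, 0.139], [0.298, -0.953, 0.058], [0.15, -0.014, -0.989]]
force: [0.4, 0.3, -0.1]
grip_width: 90.9
finger_force: 0.0
```

move_arm:
  travel:
    - [12,0,-40]
    - [24,0,-80]
    - [36,0,-120]
    - [48,0,-160]
    - [60,0,-200]
    - [72,0,-240]
    - [84,0,-280]
    - [96,0,-320]
  roll: [0,0,0,0,0,0,0,0]

```text
time_s: 15.88
tcp_pos: [342.4, 103.0, 958.3]
tcp_rot: [[0.939, 0.303, 0.163], [0.296, -0.953, 0.066], [0.175, -0.014, -0.984]]
force: [0.2, -0.5, 0.0]
grip_width: 91.0
finger_force: 0.0
```

move_arm:
  travel:
    - [12,0,-40]
    - [24,0,-80]
    - [36,0,-120]
    - [48,0,-160]
    - [60,0,-200]
    - [72,0,-240]
    - [84,0,-280]
    - [96,0,-320]
  roll: [0,0,0,0,0,0,0,0]

```text
time_s: 16.55
tcp_pos: [334.4, 99.9, 965.9]
tcp_rot: [[0.934, 0.303, 0.187], [0.294, -0.953, 0.074], [0.201, -0.014, -0.98]]
force: [0.1, -0.1, -0.1]
grip_width: 90.7
finger_force: 0.0
```

```bash
python3 st.py
```

```text
[334.4  99.9 965.9] [0.262 0.173 0.078 0.052 2.689 1.576] 16.55 [[0.934, 0.303, 0.187], [0.294, -0.953, 0.074], [0.201, -0.014, -0.98]]
tilt [11.57501022 -0.78586022]
```

move_arm:
  travel:
    - [2,0,-41]
    - [4,0,-82]
    - [6,0,-123]
    - [8,0,-164]
    - [10,0,-205]
    - [12,0,-246]
    - [14,0,-287]
    - [16,0,-328]
  roll: [0,0,0,0,0,0,0,0]

```text
time_s: 17.22
tcp_pos: [289.2, 85.0, 978.5]
tcp_rot: [[0.929, 0.303, 0.212], [0.292, -0.953, 0.082], [0.227, -0.014, -0.974]]
force: [-0.3, 0.6, 0.5]
grip_width: 91.2
finger_force: 0.0
```

move_arm:
  travel:
    - [2,0,-41]
    - [4,0,-82]
    - [6,0,-123]
    - [8,0,-164]
    - [10,0,-205]
    - [12,0,-246]
    - [14,0,-287]
    - [16,0,-328]
  roll: [0,0,0,0,0,0,0,0]

```text
time_s: 17.88
tcp_pos: [251.3, 72.7, 987.4]
tcp_rot: [[0.923, 0.303, 0.237], [0.29, -0.953, 0.09], [0.253, -0.014, -0.967]]
force: [-0.1, -0.8, 0.2]
grip_width: 91.1
finger_force: 0.0
```

move_arm:
  travel:
    - [12,0,-40]
    - [24,0,-80]
    - [36,0,-120]
    - [48,0,-160]
    - [60,0,-200]
    - [72,0,-240]
    - [84,0,-280]
    - [96,0,-320]
  roll: [0,0,0,0,0,0,0,0]

```text
time_s: 18.55
tcp_pos: [253.6, 73.2, 993.7]
tcp_rot: [[0.916, 0.303, 0.262], [0.287, -0.953, 0.097], [0.279, -0.014, -0.96]]
force: [-0.8, 0.3, 0.6]
grip_width: 91.1
finger_force: 0.0
```

move_arm:
  travel:
    - [12,0,-40]
    - [24,0,-80]
    - [36,0,-120]
    - [48,0,-160]
    - [60,0,-200]
    - [72,0,-240]
    - [84,0,-280]
    - [96,0,-320]
  roll: [0,0,0,0,0,0,0,0]

```text
time_s: 19.22
tcp_pos: [250.0, 71.8, 1000.1]
tcp_rot: [[0.909, 0.303, 0.286], [0.285, -0.953, 0.105], [0.304, -0.014, -0.953]]
force: [-0.3, -0.7, -0.1]
grip_width: 91.0
finger_force: 0.0
```

```bash
python3 st.py
```

```text
[ 250.    71.8 1000.1] [0.217 0.039 0.105 0.094 2.689 1.573] 19.2167 [[0.909, 0.303, 0.286], [0.285, -0.953, 0.105], [0.304, -0.014, -0.953]]
tilt [17.69741736 -0.77155784]
```

move_arm:
  travel:
    - [12,0,-40]
    - [24,0,-80]
    - [36,0,-120]
    - [48,0,-160]
    - [60,0,-200]
    - [72,0,-240]
    - [84,0,-280]
    - [96,0,-320]
  roll: [0,0,0,0,0,0,0,0]

```text
time_s: 19.88
tcp_pos: [242.8, 69.1, 1006.3]
tcp_rot: [[0.901, 0.303, 0.309], [0.282, -0.953, 0.112], [0.329, -0.014, -0.944]]
force: [0.1, 0.3, -0.5]
grip_width: 91.2
finger_force: 0.0
```

move_arm:
  travel:
    - [12,0,-40]
    - [24,0,-80]
    - [36,0,-120]
    - [48,0,-160]
    - [60,0,-200]
    - [72,0,-240]
    - [84,0,-280]
    - [96,0,-320]
  roll: [0,0,0,0,0,0,0,0]

```text
time_s: 20.55
tcp_pos: [232.8, 65.4, 1012.5]
tcp_rot: [[0.893, 0.303, 0.332], [0.279, -0.953, 0.12], [0.353, -0.014, -0.936]]
force: [0.1, -0.3, 0.6]
grip_width: 91.1
finger_force: 0.0
```

move_arm:
  travel:
    - [12,0,-40]
    - [24,0,-80]
    - [36,0,-120]
    - [48,0,-160]
    - [60,0,-200]
    - [72,0,-240]
    - [84,0,-280]
    - [96,0,-320]
  roll: [0,0,0,0,0,0,0,0]

```text
time_s: 21.22
tcp_pos: [221.4, 61.1, 1018.8]
tcp_rot: [[0.884, 0.303, 0.356], [0.275, -0.953, 0.128], [0.378, -0.015, -0.926]]
force: [0.7, -0.6, -0.3]
grip_width: 91.1
finger_force: 0.0
```

move_arm:
  travel:
    - [12,0,-40]
    - [24,0,-80]
    - [36,0,-120]
    - [48,0,-160]
    - [60,0,-200]
    - [72,0,-240]
    - [84,0,-280]
    - [96,0,-320]
  roll: [0,0,0,0,0,0,0,0]

```text
time_s: 21.88
tcp_pos: [203.8, 54.6, 1024.3]
tcp_rot: [[0.875, 0.303, 0.378], [0.272, -0.953, 0.135], [0.401, -0.015, -0.916]]
force: [-0.4, 0.5, -0.0]
grip_width: 90.7
finger_force: 0.0
```

move_arm:
  travel:
    - [12,0,-40]
    - [24,0,-80]
    - [36,0,-120]
    - [48,0,-160]
    - [60,0,-200]
    - [72,0,-240]
    - [84,0,-280]
    - [96,0,-320]
  roll: [0,0,0,0,0,0,0,0]

```text
time_s: 22.55
tcp_pos: [185.3, 46.8, 1029.5]
tcp_rot: [[0.865, 0.304, 0.4], [0.269, -0.953, 0.143], [0.424, -0.016, -0.905]]
force: [-0.8, 0.6, 0.1]
grip_width: 91.1
finger_force: 0.0
```

move_arm:
  travel:
    - [12,0,-40]
    - [24,0,-80]
    - [36,0,-120]
    - [48,0,-160]
    - [60,0,-200]
    - [72,0,-240]
    - [84,0,-280]
    - [96,0,-320]
  roll: [0,0,0,0,0,0,0,0]

```text
time_s: 23.22
tcp_pos: [157.4, 39.2, 1032.5]
tcp_rot: [[0.858, 0.304, 0.413], [0.267, -0.953, 0.146], [0.438, -0.016, -0.899]]
force: [0.8, -0.7, 0.4]
grip_width: 91.0
finger_force: 0.0
```

move_arm:
  travel:
    - [12,0,-40]
    - [24,0,-80]
    - [36,0,-120]
    - [48,0,-160]
    - [60,0,-200]
    - [72,0,-240]
    - [84,0,-280]
    - [96,0,-320]
  roll: [0,0,0,0,0,0,0,0]

```text
time_s: 23.88
tcp_pos: [142.5, 32.5, 1035.2]
tcp_rot: [[0.851, 0.303, 0.428], [0.264, -0.953, 0.151], [0.454, -0.015, -0.891]]
force: [-0.4, -0.1, -0.3]
grip_width: 91.1
finger_force: 0.0
```

move_arm:
  travel:
    - [12,0,-40]
    - [24,0,-80]
    - [36,0,-120]
    - [48,0,-160]
    - [60,0,-200]
    - [72,0,-240]
    - [84,0,-280]
    - [96,0,-320]
  roll: [0,0,0,0,0,0,0,0]

```text
time_s: 24.55
tcp_pos: [118.6, 24.9, 1037.0]
tcp_rot: [[0.844, 0.304, 0.442], [0.261, -0.953, 0.155], [0.469, -0.015, -0.883]]
force: [0.8, 0.5, 0.2]
grip_width: 91.4
finger_force: 0.0
```

```bash
python3 st.py
```

```text
[ 118.6   24.9 1037. ] [-2.518 -0.035  0.059  2.841  2.677  1.588] 24.55 [[0.844, 0.304, 0.442], [0.261, -0.953, 0.155], [0.469, -0.015, -0.883]]
tilt [27.94245032 -0.79987811]
```

```bash
cat > geo.py <<'E'
from h import *
yaw=np.radians(18.0);c,s=np.cos(yaw),np.sin(yaw)
S=np.array([[c,-s,0],[s,c,0],[0,0,1]]);O=np.array([646,-193,183])-S@[4,0,183]
a=np.radians(34);N=np.array([[np.cos(a),0,-np.sin(a)],[0,1,0],[np.sin(a),0,np.cos(a)]])  # cols: up slope,y,normal
PR=S@N;PO=O+S@[-49.8,0,45.8]
def onpanel(cm,uv,h):
    r=ray(cm,uv);n=PR[:,2];t=((PO-cm['e'])@n+h)/(r@n);return (cm['e']+r*t[:,None]-PO)@PR
def world(q): return PO+PR@np.array(q,float)
E
python3 - <<'E'
from geo import *
import pickle
t=pickle.load(open('c0.pkl','rb'))['top']
print('grip',onpanel(t,[(337.5,163)],30),'pointer',onpanel(t,[(309.5,178.75)],7))
p=env.sense();R=np.array(p['tcp_rot']);P=np.array(p['tcp_pos']);z=R[:,2]
for y in(-45,0):
    G=world([0,y,8])-100*z
    print(y,G.round(0),'tool',(R.T@(G-P)).round(0))
for d in((0,-60,-40),(20,-130,-80),(100,-200,-120)): print(d,(R.T@np.array(d)).round(0))
E
```

```text
grip [[  3.09199866 -47.30322309  30.        ]] pointer [[-26.00297062  40.07473108   7.        ]]
-45 [ 560. -269.  141.] tool [-124.  428.  941.]
0 [ 546. -227.  141.] tool [-125.  383.  942.]
(0, -60, -40) [-34.  58.  26.]
(20, -130, -80) [-55. 131.  59.]
(100, -200, -120) [-24. 223. 119.]
```

move_arm:
  travel:
    - [-17,29,13]
    - [-34,58,26]
    - [-45,95,43]
    - [-55,131,59]
    - [-45,162,79]
    - [-34,192,99]
    - [-24,223,119]
    - [-24,223,119]
  roll: [0,0,0,0,0,0,0,0]

```text
time_s: 25.22
tcp_pos: [162.5, -67.5, 1010.0]
tcp_rot: [[0.833, 0.301, 0.464], [0.258, -0.953, 0.156], [0.489, -0.01, -0.872]]
force: [0.0, 0.3, 0.8]
grip_width: 90.9
finger_force: 0.0
```

```bash
python3 st.py
```

```text
[ 162.5  -67.5 1010. ] [-1.617 -0.099  0.351  1.471  2.665  1.06 ] 25.2167 [[0.833, 0.301, 0.464], [0.258, -0.953, 0.156], [0.489, -0.01, -0.872]]
tilt [29.29734128 -0.4438218 ]
```

move_arm:
  travel:
    - [-8,18,34]
    - [-16,36,69]
    - [-24,54,103]
    - [-32,73,138]
    - [-41,91,173]
    - [-49,109,207]
    - [-58,128,242]
    - [-66,146,277]
  roll: [0,0,0,0,0,0,0,0]

```text
time_s: 25.88
tcp_pos: [272.1, -172.2, 753.1]
tcp_rot: [[0.833, 0.302, 0.465], [0.258, -0.953, 0.156], [0.49, -0.01, -0.872]]
force: [0.5, 0.0, 0.8]
grip_width: 91.4
finger_force: 0.0
```

move_arm:
  travel:
    - [-8,18,34]
    - [-16,36,69]
    - [-24,54,103]
    - [-32,73,138]
    - [-41,91,173]
    - [-49,109,207]
    - [-58,128,242]
    - [-66,146,277]
  roll: [0,0,0,0,0,0,0,0]

```text
time_s: 26.55
tcp_pos: [389.8, -285.5, 478.1]
tcp_rot: [[0.833, 0.301, 0.465], [0.257, -0.954, 0.156], [0.49, -0.011, -0.871]]
force: [0.7, -1.0, 0.7]
grip_width: 91.0
finger_force: 0.0
```

```bash
python3 st.py;  python3 - <<'E'
from geo import *
p=env.sense();R=np.array(p['tcp_rot']);P=np.array(p['tcp_pos']);z=R[:,2]
for b in(100,300):
    G=world([-4,-30,8])-b*z
    print(b,G.round(0),'tool',(R.T@(G-P)).round(0))
print('yaw err of finger axis vs stirrer y',R[:,1]@S, 'R in stirrer',(S.T@R).round(3))
E
```

```text
[ 389.8 -285.5  478.1] [-0.997 -0.151  1.734  0.5    1.439  0.235] 26.55 [[0.833, 0.301, 0.465], [0.257, -0.954, 0.156], [0.49, -0.011, -0.871]]
tilt [29.37560486 -0.46038792]
100 [ 550. -256.  137.] tool [-26.  24. 376.]
300 [ 457. -287.  312.] tool [-26.  24. 176.]
yaw err of finger axis vs stirrer y [-0.00875348 -0.99990562 -0.01058893] R in stirrer [[ 0.871 -0.009  0.491]
 [-0.013 -1.     0.005]
 [ 0.49  -0.011 -0.871]]
```

move_arm:
  travel:
    - [-4,4,41]
    - [-8,8,82]
    - [-13,12,123]
    - [-18,16,164]
    - [-22,20,204]
    - [-26,24,242]
    - [-26,24,275]
    - [-26,24,290]
  roll: [0,0,0,0,0,0,0,0]

```text
time_s: 27.22
tcp_pos: [509.3, -267.6, 209.8]
tcp_rot: [[0.835, 0.301, 0.461], [0.256, -0.954, 0.16], [0.488, -0.015, -0.873]]
force: [-0.3, 0.9, 0.7]
grip_width: 91.2
finger_force: 0.0
```

Run:
```python
from geo import *
import pickle
w=cam('wrist');pickle.dump(w,open('w6.pkl','wb'));s=cam('side');pickle.dump(s,open('s6.pkl','wb'))
print(env.sense()['tcp_pos'],env.sense()['time_s'])
pts=[[0,-47,30],[-20,40,7],[-42,-90,0],[-42,90,0]];print(proj(w,[world(q) for q in pts]).round(0))
cv2.imwrite('pics/w6.png',np.hstack([w['im'][:,:,::-1]]))
```

```text
[ 509.14558858 -267.7005617   211.09846005] 27.3167
[[337. 184.]
 [255. 197.]
 [375. 213.]
 [212. 215.]]
```

View pics/w6.png

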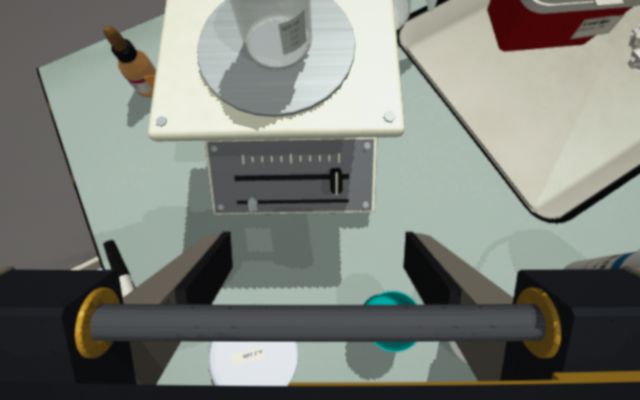

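Wrist view: the beaker stands in the middle of the plate. The grip's white line is at (337,181), and the pointer is at (252,204) with its tip around (252,198). Both match the predicted pixels, and the panel corners do too.

Run:
```python
from geo import *
import pickle
w=pickle.load(open('w6.pkl','rb'));g=w['im'].max(2).astype(int)
print('grip');print(g[168:194:2,328:348]);print('ptr');print(g[192:212,244:262])
```

```text
grip
[[ 83  79  67  52  42  39  37  36  32  31  36  44  60  77  85  86  87  86
   86  87]
 [ 72  59  36  18  11  10  10  13  14  13  12  13  29  56  76  85  86  86
   85  87]
 [ 67  52  30  14  11  11  23  51  74  63  34  16  19  41  68  79  82  81
   82  81]
 [ 35  28  18  14  14  17  37  85 121 101  54  23  15  21  32  37  39  39
   40  40]
 [ 15  12  11  13  16  18  38  88 124 104  57  23  15  13  13  15  16  18
   17  19]
 [ 22  19  15  12  15  17  39  89 124 105  56  24  15  15  21  27  31  33
   36  39]
 [ 62  48  29  16  15  18  38  88 125 105  57  23  18  24  45  65  74  77
   77  78]
 [ 72  62  37  18  15  16  38  89 124 104  56  23  17  27  50  73  83  84
   85  85]
 [ 73  63  39  18  14  17  38  88 123 104  56  22  16  26  51  73  84  85
   85  86]
 [ 73  63  39  19  14  17  38  87 121 103  54  22  16  27  51  73  84  85
   85  87]
 [ 74  65  42  21  17  17  36  86 120 101  54  23  16  27  50  74  83  86
   85  89]
 [ 74  68  49  28  17  16  37  86 120 101  54  22  18  31  55  75  84  85
   85  87]
 [ 76  75  69  52  36  31  44  89 122 104  60  36  41  58  74  82  86  85
 
[... 815 characters left out ...]
108  74  43  28  26  26]
 [ 37  38  42  71 109 128 131 132 133 132 129 124 109  79  55  46  43  43]
 [ 59  60  63  82 113 129 131 131 131 128 127 123 110  86  70  67  66  66]
 [ 77  78  79  92 115 129 131 129 128 127 125 123 112  92  80  80  80  80]
 [ 84  83  84  92 110 125 130 128 128 126 125 123 113  94  84  83  84  85]
 [ 85  85  84  89 105 123 130 129 127 126 124 123 114  96  85  84  85  85]
 [ 85  84  84  88 102 121 129 130 126 125 125 123 116  98  86  84  85  85]
 [ 85  84  85  87 100 118 128 127 125 122 121 120 114  99  87  85  86  86]
 [ 85  86  87  88  97 112 121 123 120 116 113 112 108  97  89  87  87  87]
 [ 90  92  96  97 101 108 115 118 116 111 108 107 105  99  96  97  98  98]]
```

Run:
```python
from geo import *
import pickle
w=pickle.load(open('w6.pkl','rb'))
print(onpanel(w,[(336.2,174),(336.2,182),(336.2,190)],30).round(1),onpanel(w,[(251.6,196.5),(251.8,202)],7).round(1))
# deck front edge check
p=env.sense();R=np.array(p['tcp_rot']);P=np.array(p['tcp_pos'])
g=onpanel(w,[(336.2,182)],30)[0]
for h in(40,8):
    G=world([-3,g[1],h]);print(h,(R.T@(G-P)).round(1))
print(p['tcp_pos'],R.round(3).tolist(),(S.T@(world([0,0,0])-O)))
```

```text
[[  9.8 -46.   30. ]
 [  1.8 -46.   30. ]
 [ -6.4 -46.   30. ]] [[-19.1  43.2   7. ]
 [-25.3  43.5   7. ]]
40 [  0.   18.8 153. ]
8 [  2.7  19.1 184.9]
[ 509.14558858 -267.7005617   211.09846005] [[0.834, 0.302, 0.461], [0.256, -0.953, 0.16], [0.488, -0.016, -0.873]] [-4.98000000e+01  1.77635684e-15  4.58000000e+01]
```

move_arm:
  travel:
    - [1,10,0]
    - [2,19,10]
    - [2,19,40]
    - [2,19,75]
    - [2,19,105]
    - [2,19,130]
    - [2,19,145]
    - [2,19,150]
  roll: [0,0,0,0,0,0,0,0]
  gripper: 40

```text
time_s: 27.98
tcp_pos: [587.8, -264.7, 84.2]
tcp_rot: [[0.832, 0.3, 0.466], [0.257, -0.954, 0.156], [0.491, -0.01, -0.871]]
force: [0.5, -0.4, -0.3]
grip_width: 40.7
finger_force: 0.0
```

Run:
```python
from geo import *
w=cam('wrist','w7')
p=env.sense();R=np.array(p['tcp_rot']);P=np.array(p['tcp_pos']);print(p['time_s'],p['grip_width'],p['force'])
print('tcp in panel',(PR.T@(P-PO)).round(1));print((R.T@(world([-3,-46,8])-P)).round(1))
print(proj(w,[world([0,-46,30])]))
```

```text
28.0333 39.904777059510415 [ 0.35768162  0.30713757 -0.01644065]
tcp in panel [  1.9 -50.1  45.3]
[-1.9 -3.9 37.6]
[[309.68817439 240.06691529]]
```

View pics/w7.png

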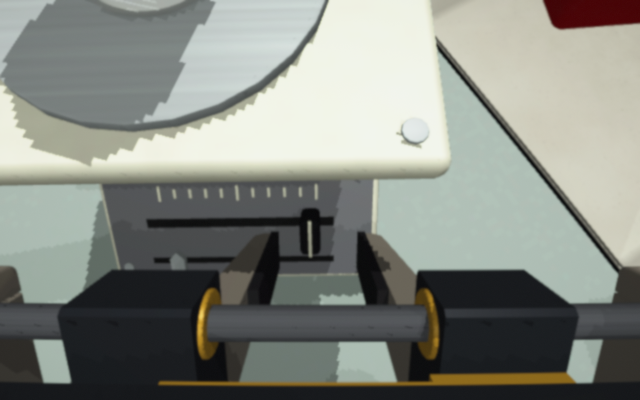

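The grip (line at 310) sits between the pads (278–358) and nothing is touching.

move_arm:
  travel:
    - [-1,-2,5]
    - [-2,-4,12]
    - [-2,-4,20]
    - [-2,-4,27]
    - [-2,-4,32]
    - [-2,-4,35]
    - [-2,-4,36]
    - [-2,-4,36]
  roll: [0,0,0,0,0,0,0,0]

```text
time_s: 28.7
tcp_pos: [600.8, -255.0, 52.0]
tcp_rot: [[0.833, 0.301, 0.465], [0.257, -0.954, 0.156], [0.49, -0.01, -0.871]]
force: [0.0, 0.2, 1.4]
grip_width: 40.0
finger_force: 0.0
```

move_arm:
  travel:
    - [0,0,0]
    - [0,0,0]
    - [0,0,0]
    - [0,0,0]
    - [0,0,0]
    - [0,0,0]
    - [0,0,0]
    - [0,0,0]
  roll: [0,0,0,0,0,0,0,0]
  gripper: 6

```text
time_s: 29.37
tcp_pos: [600.8, -255.3, 52.5]
tcp_rot: [[0.833, 0.3, 0.465], [0.257, -0.954, 0.156], [0.491, -0.01, -0.871]]
force: [-1.6, 0.3, 2.8]
grip_width: 11.6
finger_force: 30.0
```

Run:
```python
from geo import *
p=env.sense();R=np.array(p['tcp_rot']);P=np.array(p['tcp_pos']);print(p['time_s'],p['grip_width'],p['finger_force'],p['force'])
print('tcp in panel',(PR.T@(P-PO)).round(1), 'track dir in tool *89',(R.T@PR[:,1]*89.2).round(2))
```

```text
29.3667 11.638906990619608 29.991510808467865 [-1.57870286  0.2706149   2.78087398]
tcp in panel [ -3.2 -45.3  10.2] track dir in tool *89 [ -1.12 -89.19   0.37]
```

move_arm:
  travel:
    - [0,-2,0]
    - [0,-6,0]
    - [0,-12,0]
    - [0,-19,0]
    - [-0.5,-26,0]
    - [-0.5,-33,0]
    - [-0.5,-38,0]
    - [-0.5,-40,0]
  roll: [0,0,0,0,0,0,0,0]

```text
time_s: 30.03
tcp_pos: [588.0, -215.9, 52.5]
tcp_rot: [[0.833, 0.301, 0.465], [0.257, -0.954, 0.156], [0.49, -0.011, -0.871]]
force: [-3.0, -1.9, 3.2]
grip_width: 11.7
finger_force: 30.0
```

move_arm:
  travel:
    - [0,-4,0]
    - [0,-11,0]
    - [0,-19,0]
    - [0,-28,0]
    - [-0.5,-37,0]
    - [-0.5,-43,0]
    - [-0.5,-46,0]
    - [-0.5,-47,0]
  roll: [0,0,0,0,0,0,0,0]

```text
time_s: 30.7
tcp_pos: [573.4, -171.6, 52.5]
tcp_rot: [[0.833, 0.301, 0.465], [0.258, -0.954, 0.156], [0.49, -0.01, -0.872]]
force: [-3.6, -1.7, 0.6]
grip_width: 12.0
finger_force: 30.0
```

Run:
```python
from geo import *
import pickle
w=cam('wrist');pickle.dump(w,open('w8.pkl','wb'))
p=env.sense();R=np.array(p['tcp_rot']);P=np.array(p['tcp_pos']);print(p['time_s'],p['grip_width'],p['finger_force'],p['force'])
print('tcp in panel',(PR.T@(P-PO)).round(1));print(proj(w,[world([0,42,30]),world([-19,43.2,7])]))
```

```text
30.75 11.908668639135815 29.998364746570587 [-3.77884729 -0.34675204  3.00479803]
tcp in panel [-3.5 42.7 10.4]
[[318.1155303  260.71099894]
 [316.50010249 271.57371693]]
```

move_arm:
  travel:
    - [0,0,0]
    - [0,0,0]
    - [0,0,0]
    - [0,0,0]
    - [0,0,0]
    - [0,0,0]
    - [0,0,0]
    - [0,0,0]
  roll: [0,0,0,0,0,0,0,0]
  gripper: 40

```text
time_s: 31.42
tcp_pos: [573.9, -172.4, 52.7]
tcp_rot: [[0.833, 0.3, 0.465], [0.257, -0.954, 0.156], [0.491, -0.01, -0.871]]
force: [1.0, 0.4, -0.5]
grip_width: 40.1
finger_force: 0.0
```

move_arm:
  travel:
    - [0,0,-8]
    - [0,0,-25]
    - [0,0,-50]
    - [0,0,-80]
    - [0,0,-105]
    - [0,0,-120]
    - [0,0,-125]
    - [0,0,-125]
  roll: [0,0,0,0,0,0,0,0]

```text
time_s: 32.08
tcp_pos: [516.0, -192.5, 162.8]
tcp_rot: [[0.832, 0.3, 0.467], [0.257, -0.954, 0.154], [0.492, -0.008, -0.871]]
force: [0.2, -0.7, -0.4]
grip_width: 40.3
finger_force: 0.0
```

Run:
```python
from geo import *
import pickle
w=cam('wrist','w9');pickle.dump(w,open('w9.pkl','wb'))
p=env.sense();print(p['time_s'],p['grip_width'],p['force'])
uv=proj(w,[world([0,42.5,30]),world([-19,43.2,7])]);print(uv)
g=w['im'].max(2).astype(int);x=int(uv[:,0].mean());y=int(uv[:,1].mean());print(x-12,y-22);print(g[y-22:y+26:2,x-12:x+12])
cv2.imwrite('pics/w9c.png',cv2.resize(w['im'][y-60:y+60,x-80:x+80,::-1],(640,480),interpolation=cv2.INTER_CUBIC))
```

```text
32.1333 39.717511800041095 [0.30646376 0.28369186 0.08775365]
[[315.13595535 200.49898638]
 [314.89940489 212.54105034]]
303 184
[[ 91  90  90  87  83  69  43  20  11  10  12  12  11  12  12  11  11  13
   27  52  78  89  91  91]
 [ 81  80  79  78  72  57  34  16  10  11  17  29  40  37  23  13  12  12
   20  45  72  84  86  85]
 [ 41  40  41  40  38  31  21  15  14  18  43  89 121 110  65  26  14  12
   15  24  35  40  41  40]
 [ 17  17  18  16  16  15  15  15  16  20  54 109 146 131  78  32  18  15
   14  13  15  17  19  18]
 [ 19  18  19  19  19  16  15  16  16  23  55 110 147 132  79  32  17  15
   15  15  20  22  22  23]
 [ 53  53  53  52  47  36  23  17  16  22  54 109 147 133  79  33  18  15
   17  32  53  64  65  65]
 [ 80  80  79  79  70  51  29  17  17  20  44 100 143 132  80  32  17  15
   20  43  75  88  90  90]
 [ 81  81  81  80  73  54  31  19  17  19  42  98 146 141  89  36  17  15
   20  45  75  89  91  92]
 [ 80  80  80  81  75  59  35  20  15  19  41  99 152 152  99  40  18  14
   20  45  75  89  92  91]
 [ 81  81  81  80  75  58  35  20  16  19  41  98 151 152  99 
[... 753 characters left out ...]
24  25  24  24  32  66 107 127 132 130 128 125 125 122 118 109  85
   50  26  21  20  21  21]
 [ 35  36  35  35  35  41  69 106 123 125 123 121 121 120 118 118 114  94
   65  45  42  42  42  42]
 [ 72  72  72  73  73  75  87 110 123 125 123 120 119 118 118 118 116 102
   86  77  76  75  76  75]
 [ 80  80  79  80  80  81  92 112 124 125 124 121 120 118 118 117 115 104
   88  81  80  80  79  78]
 [ 79  79  80  80  79  81  90 109 122 125 122 120 120 117 116 116 113 102
   88  81  79  79  79  79]
 [ 79  80  79  79  80  81  86 102 116 121 119 117 115 114 113 113 109  99
   87  81  79  81  80  81]
 [104 103 104 104 104 104 109 113 117 118 118 117 117 116 115 115 114 112
  109 110 110 110 111 112]]
```

View pics/w9c.png

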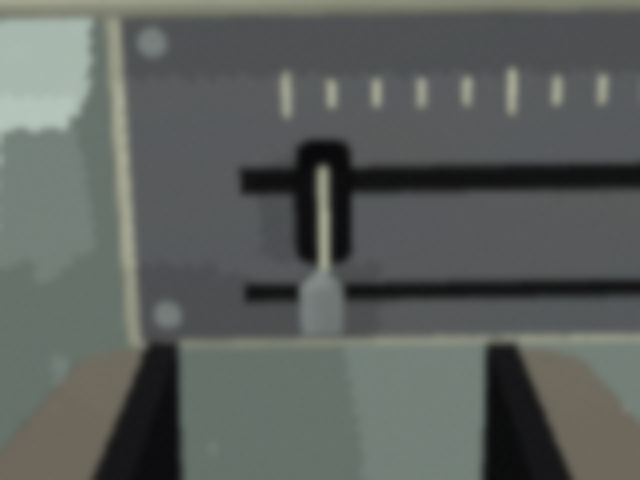

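The grip's white line (323 in the crop) stands directly above the pointer (321). I'll compute the residual.

Run:
```python
from geo import *
import pickle
w=pickle.load(open('w9.pkl','rb'))
print(onpanel(w,[(315.2,192),(315.5,204)],30).round(2),onpanel(w,[(314.8,212.5),(314.75,218),(314.8,224)],7).round(2))
w=cam('side')
```

```text
[[ 7.34 42.33 30.  ]
 [-3.06 42.25 30.  ]] [[-18.96  43.29   7.  ]
 [-24.31  43.42   7.  ]
 [-30.21  43.48   7.  ]]
```

Residual is about 1 mm toward +y. I'll re-grip and nudge it.

move_arm:
  travel:
    - [0,0,15]
    - [0,0,40]
    - [0,0,70]
    - [0,0,95]
    - [0,0,112]
    - [0,0,121]
    - [0,0,125]
    - [0,0,125]
  roll: [0,0,0,0,0,0,0,0]

```text
time_s: 32.85
tcp_pos: [573.2, -171.4, 50.5]
tcp_rot: [[0.834, 0.301, 0.462], [0.257, -0.953, 0.158], [0.488, -0.013, -0.873]]
force: [-0.2, 0.4, 0.6]
grip_width: 39.9
finger_force: 0.0
```

move_arm:
  travel:
    - [0,0,0]
    - [0,0,0]
    - [0,0,0]
    - [0,0,0]
    - [0,0,0]
    - [0,0,0]
    - [0,0,0]
    - [0,0,0]
  roll: [0,0,0,0,0,0,0,0]
  gripper: 6

```text
time_s: 33.52
tcp_pos: [574.0, -172.6, 53.3]
tcp_rot: [[0.832, 0.301, 0.466], [0.257, -0.954, 0.155], [0.491, -0.009, -0.871]]
force: [-2.5, -0.9, 7.0]
grip_width: 11.7
finger_force: 30.0
```

move_arm:
  travel:
    - [0,-0.5,0]
    - [0,-1,0]
    - [0,-1,0]
    - [0,-1,0]
    - [0,-1,0]
    - [0,-1,0]
    - [0,-1,0]
    - [0,-1,0]
  roll: [0,0,0,0,0,0,0,0]

```text
time_s: 34.18
tcp_pos: [573.9, -172.3, 53.3]
tcp_rot: [[0.832, 0.3, 0.466], [0.257, -0.954, 0.154], [0.491, -0.008, -0.871]]
force: [-3.2, -2.2, 5.3]
grip_width: 12.0
finger_force: 30.0
```

move_arm:
  travel:
    - [0,0,0]
    - [0,0,0]
    - [0,0,0]
    - [0,0,0]
    - [0,0,0]
    - [0,0,0]
    - [0,0,0]
    - [0,0,0]
  roll: [0,0,0,0,0,0,0,0]
  gripper: 40

```text
time_s: 34.85
tcp_pos: [573.5, -171.4, 52.7]
tcp_rot: [[0.833, 0.301, 0.465], [0.257, -0.954, 0.156], [0.491, -0.01, -0.871]]
force: [0.7, -1.0, 0.7]
grip_width: 40.2
finger_force: 0.0
```

move_arm:
  travel:
    - [0,0,-8]
    - [0,0,-25]
    - [0,0,-50]
    - [0,0,-80]
    - [0,0,-105]
    - [0,0,-120]
    - [0,0,-125]
    - [0,0,-125]
  roll: [0,0,0,0,0,0,0,0]

```text
time_s: 35.52
tcp_pos: [515.7, -191.6, 162.8]
tcp_rot: [[0.832, 0.3, 0.467], [0.257, -0.954, 0.154], [0.492, -0.008, -0.871]]
force: [-0.6, 0.8, -0.3]
grip_width: 39.7
finger_force: 0.0
```

Run:
```python
from geo import *
w=cam('wrist','w10')
p=env.sense();print(p['time_s'],p['grip_width'],p['force'])
uv=proj(w,[world([0,43,30]),world([-24,43.4,7])]).round().astype(int);g=w['im'].max(2).astype(float)
o=[]
for (x,y),h in zip(uv,(30,7)):
    r=g[y-1:y+2].mean(0)
    if h==30: k=np.arange(x-5,x+6);v=np.clip(r[k]-25,0,None);c=(k*v).sum()/v.sum()
    else:
        k=np.arange(x-12,x+13);v=r[k];on=k[v>85];print(v.round());i=on[0];j=on[-1]
        f=lambda a,b:a+(85-r[a])/(r[b]-r[a])*(b-a)
        c=(f(i-1,i)+f(j+1,j))/2
    o.append(onpanel(w,[(c,y)],h)[0]);print(c,y,o[-1].round(2))
```

```text
35.5667 39.773574876454035 [ 0.62417143 -0.16737172  0.85857691]
317.3560209424083 200 [ 0.41 41.67 30.  ]
[ 30.  30.  30.  31.  31.  38.  65. 104. 125. 131. 130. 127. 125. 124.
 122. 118. 112.  93.  60.  34.  27.  27.  26.  27.  27.]
315.8764102564103 218 [-24.32  43.41   7.  ]
```

Arm compliance left it 1.7 mm short, so this time I'll steer by the measured TCP while gripped (target panel y about 43.7).

move_arm:
  travel:
    - [0,-1,15]
    - [0,-1,40]
    - [0,-1,70]
    - [0,-1,95]
    - [0,-1,112]
    - [0,-1,121]
    - [0,-1,125]
    - [0,-1,125]
  roll: [0,0,0,0,0,0,0,0]

```text
time_s: 36.23
tcp_pos: [572.7, -169.5, 50.5]
tcp_rot: [[0.834, 0.301, 0.462], [0.257, -0.953, 0.158], [0.488, -0.013, -0.873]]
force: [-0.4, 0.1, 0.4]
grip_width: 39.8
finger_force: 0.0
```

move_arm:
  travel:
    - [0,0,0]
    - [0,0,0]
    - [0,0,0]
    - [0,0,0]
    - [0,0,0]
    - [0,0,0]
    - [0,0,0]
    - [0,0,0]
  roll: [0,0,0,0,0,0,0,0]
  gripper: 6

```text
time_s: 36.9
tcp_pos: [573.4, -171.0, 53.3]
tcp_rot: [[0.832, 0.3, 0.466], [0.257, -0.954, 0.155], [0.491, -0.009, -0.871]]
force: [-4.1, -2.1, 6.8]
grip_width: 11.5
finger_force: 30.0
```

move_arm:
  travel:
    - [0,-0.5,0]
    - [0,-1,0]
    - [0,-1,0]
    - [0,-1,0]
    - [0,-1,0]
    - [0,-1,0]
    - [0,-1,0]
    - [0,-1,0]
  roll: [0,0,0,0,0,0,0,0]

```text
time_s: 37.57
tcp_pos: [573.2, -170.2, 53.3]
tcp_rot: [[0.832, 0.3, 0.466], [0.257, -0.954, 0.155], [0.491, -0.009, -0.871]]
force: [-4.2, -2.5, 5.9]
grip_width: 11.9
finger_force: 30.0
```

```bash
cat > tp.py <<'E'
from geo import *
p=env.sense();P=np.array(p['tcp_pos']);print(p['time_s'],p['grip_width'],p['force'],'tcp in panel',(PR.T@(P-PO)).round(2))
E
python3 tp.py
```

```text
37.5667 11.86445668615986 [-4.19097545 -2.45774159  5.91984848] tcp in panel [-2.76 44.18 10.96]
```

move_arm:
  travel:
    - [0,0,0]
    - [0,0,0]
    - [0,0,0]
    - [0,0,0]
    - [0,0,0]
    - [0,0,0]
    - [0,0,0]
    - [0,0,0]
  roll: [0,0,0,0,0,0,0,0]
  gripper: 40

```text
time_s: 38.23
tcp_pos: [572.9, -169.5, 52.7]
tcp_rot: [[0.833, 0.3, 0.465], [0.257, -0.954, 0.156], [0.491, -0.01, -0.871]]
force: [0.9, -0.4, 0.6]
grip_width: 40.2
finger_force: 0.0
```

move_arm:
  travel:
    - [0,0,-8]
    - [0,0,-25]
    - [0,0,-50]
    - [0,0,-80]
    - [0,0,-105]
    - [0,0,-120]
    - [0,0,-125]
    - [0,0,-125]
  roll: [0,0,0,0,0,0,0,0]

```text
time_s: 38.9
tcp_pos: [515.0, -189.6, 162.8]
tcp_rot: [[0.832, 0.3, 0.467], [0.257, -0.954, 0.154], [0.492, -0.008, -0.871]]
force: [0.0, -0.1, 0.6]
grip_width: 39.7
finger_force: 0.0
```

```bash
cat > ms.py <<'E'
from geo import *
import sys
w=cam('wrist',sys.argv[1])
p=env.sense();print(p['time_s'],p['grip_width'],p['force'])
uv=proj(w,[world([0,43.4,30]),world([-24,43.4,7])]).round().astype(int);g=w['im'].max(2).astype(float)
for (x,y),h in zip(uv,(30,7)):
    r=g[y-1:y+2].mean(0)
    if h==30: k=np.arange(x-5,x+6);v=np.clip(r[k]-25,0,None);v[abs(k-k[v.argmax()])>3]=0;c=(k*v).sum()/v.sum();print(r[k].round())
    else:
        k=np.arange(x-12,x+13);v=r[k];on=k[v>85];i=on[0];j=on[-1]
        f=lambda a,b:a+(85-r[a])/(r[b]-r[a])*(b-a)
        c=(f(i-1,i)+f(j+1,j))/2
    print(c,y,onpanel(w,[(c,y)],h)[0].round(2))
E
python3 ms.py w11
```

```text
38.95 40.25934574900837 [-0.83215756 -0.29718645  0.48604203]
[ 16.  21.  49. 104. 143. 131.  78.  32.  17.  16.  20.]
317.26764199655764 200 [ 0.44 43.76 30.  ]
318.14696469646964 218 [-24.32  43.35   7.  ]
```

```bash
python3 -c "
from workcell import env
print(env.job_done())"
```

```text
the job is handed in; nothing more can be done
None
```

The beaker stands upright on the middle of the plate and the grip's white line is lined up with the pointer to about 0.4 mm; both were let go, nothing else was touched as far as I saw, and the job was handed in at 39 s.

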